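Check the end float of the gear shaft

TASK

Check the end float of the shaft that carries the toothed gear: take it by its hub, pull it out of its stand as far as it will go, then push it back in fully home, let go and leave it there. Do not shift the pulley shaft in the other stand.

Things in the scene. Friction and masses are not known exactly. Their poses are not given: they have to be found in the camera images.
- gear_hub (a point): Centre of the grip hub on the near end of the gear shaft: a plain aluminium cylinder, 36 mm in diameter, 40 mm long, on a level 20 mm steel shaft 85 mm above the table. x is the shaft axis, pointing from the hub into the stand (+x is home, -x is out); y is level across the shaft, z up. Clear all round; fully home, 34 mm of bare shaft remain between hub and stand. The shaft does not turn.
- gear_stand: The gear shaft's stand: a 210 x 110 x 12 mm steel base plate fixed to the table, with two steel uprights 111 mm high. Between them the shaft carries a steel gear with 16 teeth, 72 mm over the teeth, top 121 mm above the table. Origin on the table, under the shaft axis, midway between the uprights; x along the shaft away from the hub, z up.
- gear_shaft (a joint): How far the gear shaft is pulled out along its axis, m: 0 fully home (gear collar against the far upright), 0.05 fully out (collar against the near upright). It starts somewhere between. It slides with a drag of about 3 N, stays where it is left and meets a hard stop at each end.
- pulley_hub (a point): Centre of the same grip hub on the other, otherwise identical stand and shaft, which carries a smooth grooved V-belt pulley, 70 mm in diameter, in place of the gear. Not to be shifted. Same axes.

How it is judged:
By the outcome, as a careful person would: the job done as asked, in the order asked, and still so for the second after the job is handed in, with the robot touching nothing.
It also fails if it takes over 32 s, if anything falls off the work surface, if the arm or the gripper's body presses on something with over 40 N, if the wrist force passes 120 N, or if a joint passes its speed limit or range.

ROBOT

A 6-joint arm with a two-finger parallel gripper is mounted at the origin on the work surface. World frame = base frame: x ahead of the robot, y to its left, z up, the work surface at z = 0. Lengths are in m, angles in rad, forces in N, time in s.
With the tool pointing down it reaches from about 0.4 to 0.825 m from the base axis. Payload 7 kg.
Tool frame: the origin (TCP) lies midway between the tips of the shut fingers; the grasp point (between the pads) lies bot.tcp_to_grasp behind it (bot.tcp_to_grasp is the distance from the TCP to the grasp point, in m); y points along the fingers, x is the direction in which the jaws open and shut, and the axes are right-handed (so a half turn about y gives the same grasp; the last joint's range is limited). The gripper opens to 88 mm and grips with 3 to 60 N. Pads are 19 mm wide; open, the fingers measure 130 mm over their backs; the gripper's body (78 mm by 193 mm) begins 47 mm behind the grasp point.
Start: joints at [1.565, 0.359, 0.012, 0, -1.224, -0.288], TCP at [0.195, 0.646, 0.227] pointing down, gripper open.
Joint ranges: [-3.07, 3.07], [-1.43, 2.12], [-1.02, 1.25], [-3.03, 1.67], [-3.05, -0], [-3.03, 3.03]. Speed limits (rad/s): [2.39, 2.39, 3.01, 3.14, 3.14, 3.14].

INTERFACE

Orientations are given as a rotation vector (axis times angle).
In Python, from station import bot, let_go, grasp, kin, sensors, viewer, order gives the robot as it stands. The module is installed in compiled form; this text tells all that it offers. Calls block until the motion is done:
- bot.move_pose(position, orientation): joint-space move of the TCP to a pose.
- bot.line_to(position, attitude=None, velocity=0.15, force_limit=None): straight line of the TCP; attitude=None keeps the orientation; velocity is the mean speed in m/s. With force_limit (N) it stops when the force on the tool has changed by that much, and returns True; else False.
- bot.movej(angles): joint-space move.
- let_go() and grasp(): open the fingers fully, or close them until they stop; the grip force is fixed at half the most.
- bot.dwell(seconds).
- kin.solve_ik(position, orientation): joint angles nearest the present ones, or None.
- sensors.get_obs(): the state.
- viewer.camera(name): name is "scene" or "top" or "wrist"; returns the picture (384x512x3 uint8, red, green, blue); there is no depth.
- viewer.calibration(name): a dict with "fx", "fy", "cx", "cy" (pixels), "cam_to_world" (4x4, takes a point from camera to world coordinates); the wrist camera has in their place "tool_from_camera" (4x4, takes a point from camera to tool coordinates, whose origin is the TCP and whose axes are the tool frame's). Camera axes: x right, y down, z forward; pixel columns grow to the right and rows downward; lengths in m; the calibration is good to about 2 mm. A picture is of the moment at which its call begins: read the wrist's pose just before it. calibration takes no time and is no camera call.
A pose or a line that the arm cannot do raises bot.PlanningError and nothing moves.
- order.hand_in(): hands the job in, once; it reports no verdict.
The state is a dict: "clock": time; "joint_positions": joint angles; "joint_velocities": joint speeds; "joint_torque": joint torques, N m; "eef_pos": TCP position; "tcp_rot": TCP orientation; "wrist_force": force on the tool from outside, world axes, zero at the start; "torque": the same for the moment, N m; "gripper_width": opening from 0.0 (shut) to 1.0 (fully open).
Only numpy, scipy, OpenCV 4.12 (cv2) and the standard library are available. Lean on these libraries where they do the work, as an engineer would, in place of code of your own. Each camera call takes 0.05 s, during which the arm holds its last target. There are 200 camera calls.

## Working session

There is one attempt and no reset: what is moved stays moved. The work goes in short steps, each a Python script; the robot and the scene stay as the last script left them, time stands still between calls to the robot, and variables do not carry over. Pictures are saved under pics/ and viewed, about 8 in all and at most 12, crops included, and the job is handed in when it is done.

```bash
mkdir -p pics
python3 - <<'E'
from station import bot, let_go, grasp, kin, sensors, viewer, order
import cv2,numpy as np
for n in("top","scene"):
    cv2.imwrite(f"pics/{n}0.png",cv2.resize(viewer.camera(n)[...,::-1],None,fx=1.5,fy=1.5)); c=viewer.calibration(n); print(n,c["fx"],c["cx"],c["cy"],np.round(c["cam_to_world"],3).tolist())
print(viewer.calibration("wrist"),bot.tcp_to_grasp); print(sensors.get_obs())
E
```

```text
top 447.6282064816109 260.0460431827556 198.50840447678277 [[0.033, -0.97, 0.241, 0.385], [-0.999, -0.032, 0.007, -0.035], [0.001, -0.241, -0.971, 0.964], [0.0, 0.0, 0.0, 1.0]]
scene 433.3757486268434 250.60920035123482 187.63957113765747 [[-0.428, 0.624, -0.654, 1.253], [0.904, 0.304, -0.301, 0.288], [0.012, -0.72, -0.694, 0.773], [0.0, 0.0, 0.0, 1.0]]
{'fx': 265.1450655108993, 'fy': 265.1450655108993, 'cx': 258.5325431566357, 'cy': 196.10228214673975, 'tool_from_camera': array([[ 9.99999774e-01, -5.95056186e-04,  3.12204357e-04,
        -5.18937801e-04],
       [-4.51041275e-04, -2.49973934e-01,  9.68252461e-01,
        -1.57879232e-01],
       [-4.98121665e-04, -9.68252383e-01, -2.49974146e-01,
         6.67414954e-02],
       [ 0.00000000e+00,  0.00000000e+00,  0.00000000e+00,
         1.00000000e+00]])} 0.0188
{'clock': 0.1, 'joint_positions': array([ 1.56507292e+00,  3.59328148e-01,  1.11422199e-02, -3.08701597e-04,
       -1.22410144e+00, -2.88093543e-01]), 'joint_velocities': array([ 0.00016834, -0.00240298,  0.00199904,  0.00059024, -0.00124257,
       -0.00029197]), 'joint_torque': array([-5.22406262e-04, -5.84162557e+01,  2.93752384e+01,  7.01563284e+00,
        1.01573789e-02, -4.78443337e-05]), 'eef_pos': array([0.19538867, 0.64563913, 0.22570442]), 'tcp_rot': array([-1.05673715,  1.42170132, -1.42350453]), 'wrist_force': array([0.00675408, 0.06657266, 0.32561149]), 'torque': array([-0.0377664 , -0.00571826, -0.00398193]), 'gripper_width': 1.0029120251057257}
```

View pics/top0.png

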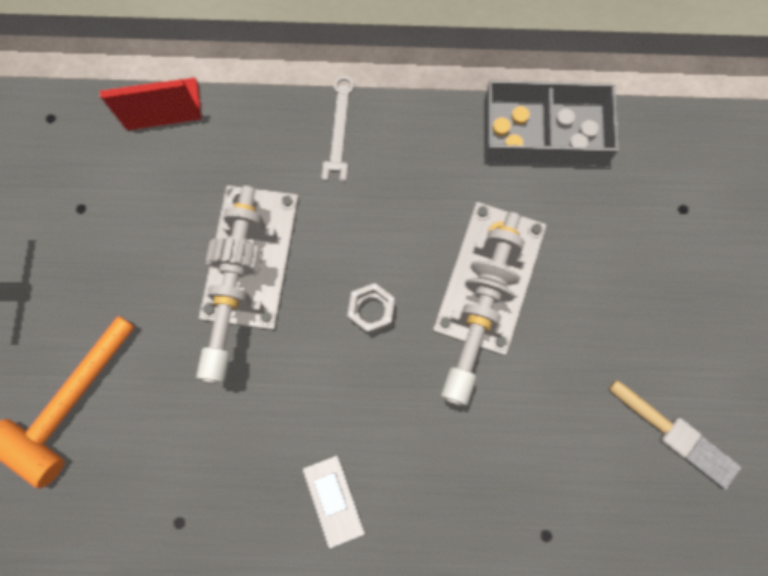

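View pics/scene0.png

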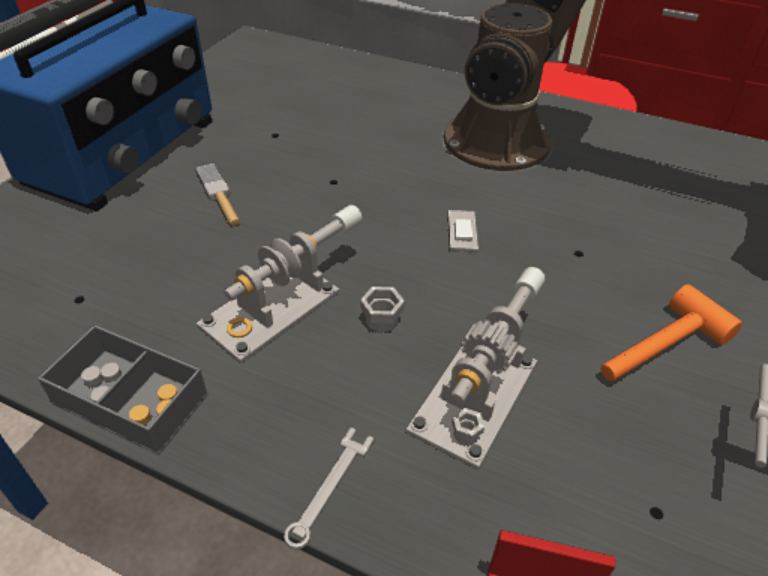

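The top view shows the gear shaft on the left, with its hub at about (213,364)/1.5 px and the gear at (232,253)/1.5. The pulley is on the right. In the scene view, the gear hub is at (531,281)/1.5. I'll measure from these.

```bash
cat > h.py <<'E'
from station import bot, let_go, grasp, kin, sensors, viewer, order
import cv2,numpy as np
from scipy.spatial.transform import Rotation as R
def ray(c,uv,T=None):
    T=c["cam_to_world"] if T is None else T
    d=T[:3,:3]@np.array([(uv[0]-c["cx"])/c["fx"],(uv[1]-c["cy"])/c["fy"],1]); return T[:3,3],d/np.linalg.norm(d)
def onz(r,z): return r[0]+r[1]*(z-r[0][2])/r[1][2]
def white(im,guess,th):
    n,l,s,c=cv2.connectedComponentsWithStats((im.min(2)>th).astype(np.uint8))
    i=min((i for i in range(1,n) if s[i,4]>60),key=lambda i:np.hypot(*(c[i]-guess))); return c[i],s[i],l==i
def att(yaw,flip=1):  # jaws level across shaft whose heading is yaw
    x=flip*np.array([-np.sin(yaw),np.cos(yaw),0]); y=np.array([0,0,-1.]); return R.from_matrix(np.c_[x,y,np.cross(x,y)]).as_rotvec()
E
python3 - <<'E'
from h import *
ct,cs=viewer.calibration("top"),viewer.calibration("scene")
t,s=viewer.camera("top"),viewer.camera("scene")
rs=[]
for im,c,g in((t,ct,(142,243)),(s,cs,(354,187))):
    p,st,_=white(im,np.array(g),205); print(p,st); rs.append(ray(c,p))
    print("z.085",onz(rs[-1],.085))
(a,d),(b,e)=rs
k=np.linalg.lstsq(np.c_[d,-e],b-a,rcond=None)[0]; print("tri",a+d*k[0],b+e*k[1])
# base plate corners
P=[onz(ray(ct,np.array(q)/1.5),.012) for q in((228,186),(298,194),(274,328),(200,321))]
print(np.round(P,3))
yaw=[np.arctan2(*(P[i]-P[j])[1::-1]) for i,j in((0,3),(1,2))]; print(yaw, "centre",np.mean(P,0), [np.linalg.norm(P[i]-P[i-1]) for i in range(4)])
y=np.mean(yaw);o=sensors.get_obs()
print("now tool",R.from_rotvec(o["tcp_rot"]).as_matrix().round(2))
h=a+d*k[0]; print("from stand",R.from_euler('z',-y).apply(h-np.mean(P,0)))
for f in(1,-1): print(f,kin.solve_ik([h[0],h[1],.20],att(y,f)))
E
```

```text
[141.10909091 235.48787879] [132 204  18  49 330]
z.085 [0.52028916 0.20492265 0.085     ]
[354.77272727 184.02272727] [348 178  13  13  88]
z.085 [0.48745273 0.20165366 0.085     ]
tri [0.51672752 0.19859618 0.10819901] [0.51479642 0.2047369  0.10957714]
[[0.789 0.225 0.012]
 [0.779 0.117 0.012]
 [0.571 0.138 0.012]
 [0.578 0.246 0.012]]
[np.float64(-0.10106992446440552), np.float64(-0.1004058404718444)] centre [0.67930205 0.18176459 0.012     ] [np.float64(0.21196643983744864), np.float64(0.1078283646148602), np.float64(0.2092095320882775), np.float64(0.10803787594927806)]
now tool [[-0.29 -0.    0.96]
 [-0.96 -0.   -0.29]
 [ 0.   -1.    0.  ]]
from stand [-0.16344303  0.00039654  0.09619901]
1 [ 7.20738489e-01  1.79422669e-01 -2.97225819e-01 -4.44089210e-16
 -1.09414784e+00 -2.39227270e+00]
-1 [ 0.72073849  0.17942267 -0.29722582  0.         -1.09414784  0.74931996]
```

Run:
```python
from h import *
h=onz(ray(viewer.calibration("top"),(212/1.5,364/1.5)),.09); print(h)
y=-.1007; print(R.from_euler('z',-y).apply(h-[.6793,.1818,0]))
bot.move_pose([h[0],h[1],.20],att(y,-1))
o=sensors.get_obs(); print(o["clock"],o["eef_pos"])
im=viewer.camera("wrist"); cv2.imwrite("pics/w_raw.png",im[...,::-1]); cv2.imwrite("pics/w1.png",cv2.resize(im[...,::-1],None,fx=1.5,fy=1.5))
np.savez("w1.npz",p=o["eef_pos"],r=o["tcp_rot"])
```

```text
[0.50534841 0.20174129 0.09      ]
[-0.17507505  0.00235293  0.09      ]
2.1583 [0.50537878 0.20249039 0.20006041]
```

View pics/w1.png

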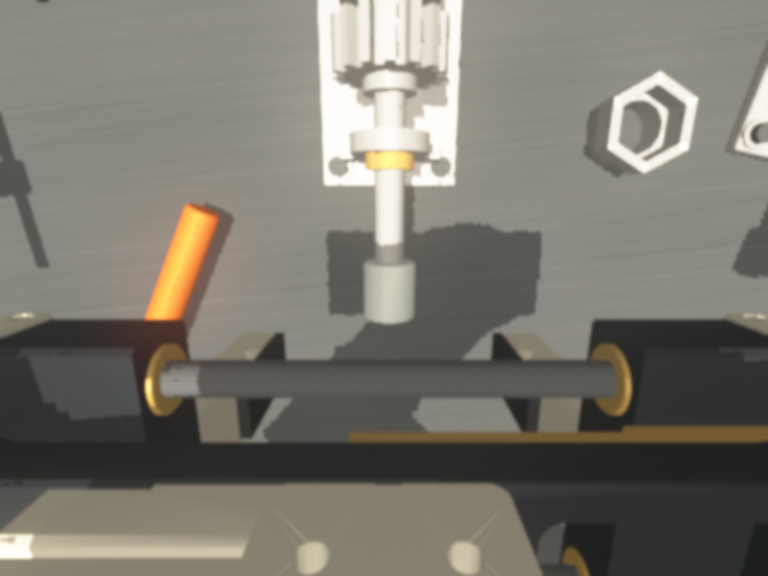

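The hub is at (363–414, 260–322)/1.5 px, centred on the tool axis, and the shaft runs vertically in the image, so the yaw is good.

Run:
```python
from h import *
d=np.load("w1.npz");c=viewer.calibration("wrist")
T=np.eye(4);T[:3,:3]=R.from_rotvec(d["r"]).as_matrix();T[:3,3]=d["p"];T=T@c["tool_from_camera"]
y=-.1007
for n,uv,z in(("near",(389,322),.103),("near mid",(389,322),.085),("far",(389,260),.103),("L",(363,300),.085),("R",(414,300),.085),("bearing",(389,168),.11)):
    p=onz(ray(c,np.array(uv)/1.5,T),z); print(n,p,R.from_euler('z',-y).apply(p-[.6793,.1818,0]))
```

```text
near [0.48707089 0.20401063 0.103     ] [-0.19348812  0.00277334  0.103     ]
near mid [0.48108093 0.20455267 0.085     ] [-0.19950222  0.00271046  0.085     ]
far [0.52909631 0.19980665 0.103     ] [-0.15125297  0.00281547  0.103     ]
L [0.49931829 0.22131876 0.085     ] [-0.18304275  0.02122502  0.085     ]
R [0.49567697 0.18521657 0.085     ] [-0.18303627 -0.01506034  0.085     ]
bearing [0.58531828 0.19420477 0.11      ] [-0.09475266  0.00289396  0.11      ]
```

Run:
```python
from h import *
y=-.1007;u=np.array([np.cos(y),np.sin(y),0]);h=np.array([.5081,.2019,.0662])
f=lambda s:print(s,(lambda o:(round(o["clock"],2),o["eef_pos"].round(4),"u",round(float((o["eef_pos"]-h)@u),4),o["wrist_force"].round(1),round(float(o["gripper_width"]),3)))(sensors.get_obs()))
print(bot.line_to(h+[0,0,.05],velocity=.15)); print(bot.line_to(h,velocity=.1,force_limit=10)); f("down")
grasp(); f("grip")
print(bot.line_to(h-.060*u,velocity=.04,force_limit=14)); f("out")
```

```text
False
False
down (3.57, array([0.5085, 0.2022, 0.0668]), 'u', 0.0004, array([-0.6, -0.1,  0.4]), 1.004)
grip (4.45, array([0.508 , 0.2017, 0.0662]), 'u', -0.0, array([-0.5, -2.2,  1. ]), 0.4)
True
out (5.22, array([0.4845, 0.2041, 0.0662]), 'u', -0.0237, array([ 2.2, -1.8,  0.8]), 0.405)
```

```bash
cat >> h.py <<'E'
y=-.1007;u=np.array([np.cos(y),np.sin(y),0]);h=np.array([.5081,.2019,.0662])
def f(s):
    o=sensors.get_obs(); s_=float((o["eef_pos"]-h)@u); print(s,round(o["clock"],2),"u",round(s_,4),o["wrist_force"].round(1),round(float(o["gripper_width"]),3)); return s_
E
python3 - <<'E'
from h import *
s=f("a"); print(bot.line_to(h+(s-.015)*u,velocity=.02,force_limit=18)); f("out2"); bot.dwell(.2); f("out2")
im=viewer.camera("top"); cv2.imwrite("pics/t2.png",cv2.resize(im[100:270,100:230,::-1],None,fx=3.5,fy=3.5,interpolation=cv2.INTER_CUBIC))
E
```

```text
a 5.22 u -0.0237 [ 2.2 -1.8  0.8] 0.405
True
out2 5.53 u -0.0236 [ 2.  -1.2  1.2] 0.398
out2 5.72 u -0.0236 [ 1.1 -1.   2.8] 0.404
```

View pics/t2.png

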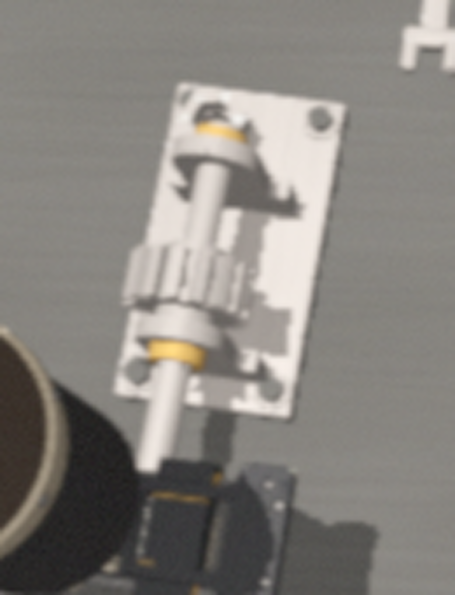

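The gear collar now sits against the near upright, and the stop repeated at −23.6 mm. Home should therefore be at about +26.4 mm.

Run:
```python
from h import *
print(bot.line_to(h+.036*u,velocity=.04,force_limit=14)); s=f("in")
print(bot.line_to(h+(s+.015)*u,velocity=.02,force_limit=18)); f("in2"); bot.dwell(.2); f("in2")
```

```text
True
in 6.95 u 0.0264 [-3.3  2.3  6. ] 0.402
True
in2 7.26 u 0.0263 [-2.9  1.3  5.8] 0.404
in2 7.46 u 0.0263 [-2.5  0.5  5.1] 0.404
```

Travel is 50.0 mm between the two stops. Next: let go, lift clear and check.

Run:
```python
from h import *
let_go(); f("open")
p=sensors.get_obs()["eef_pos"]; bot.line_to(p+[0,0,.134],velocity=.15); f("up")
o=sensors.get_obs(); im=viewer.camera("wrist"); cv2.imwrite("pics/w3.png",cv2.resize(im[...,::-1],None,fx=1.5,fy=1.5))
np.savez("w1.npz",p=o["eef_pos"],r=o["tcp_rot"])
bot.line_to(o["eef_pos"]+[-.08,.0,.05],velocity=.2); f("end")
im=viewer.camera("scene"); cv2.imwrite("pics/s3.png",cv2.resize(im[...,::-1],None,fx=1.5,fy=1.5))
```

```text
open 8.47 u 0.0269 [0.1 0.4 0.5] 1.003
up 9.51 u 0.0263 [ 0.  -0.1 -0.2] 0.997
end 10.18 u -0.0532 [1.2 0.7 0.5] 1.0
```

View pics/w3.png

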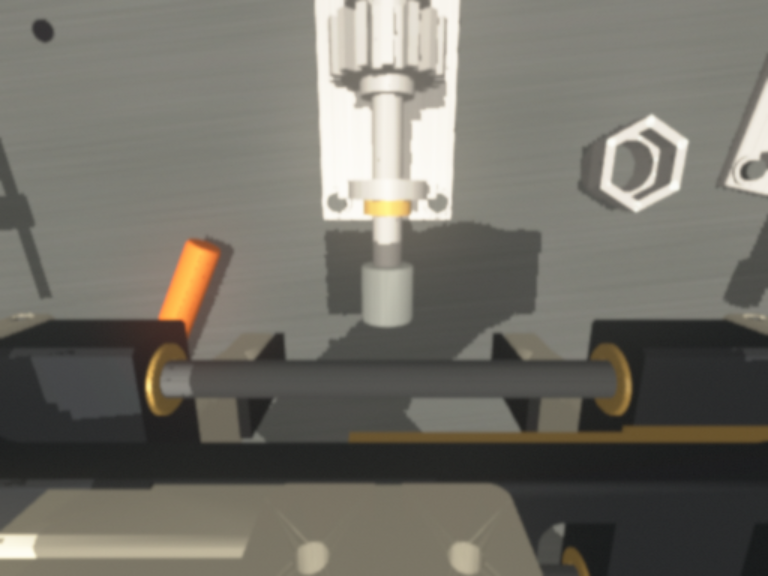

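View pics/s3.png

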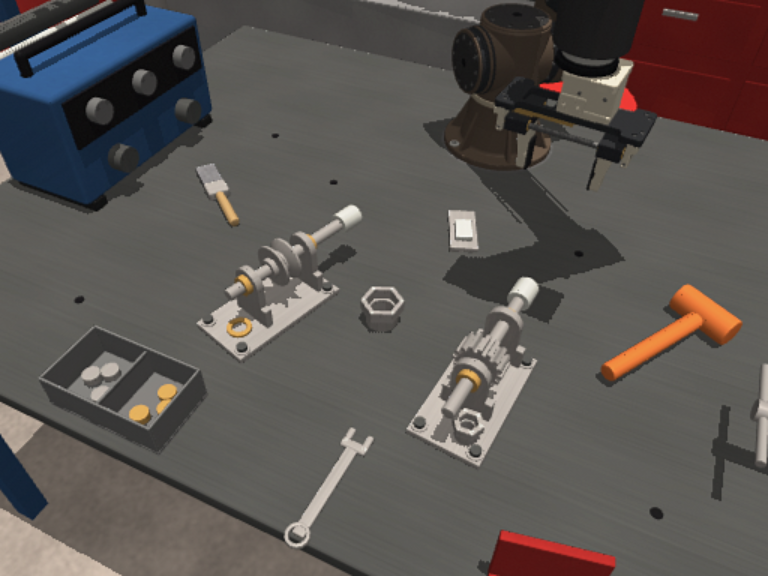

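The hub stayed at the same offset under the tool after release, now at (387, 262–325)/1.5 px, and the gear is at the far side. In the scene view, the pulley hub is still at (348,217)/1.5 and nothing else has moved.

```bash
python3 -c "
from station import order
print(order.hand_in())"
```

```text
the job is handed in; nothing more can be done
None
```

I gripped the gear shaft by its hub, pulled it out to its stop, pushed it fully home, let go and backed the arm clear. The job is handed in at about 10 s on the robot's clock, well under the 32 s limit.

- **End float:** the two stops are 50.0 mm apart (−23.6 mm out, +26.3 to +26.4 mm home), which matches the given 50 mm. A second push against each stop repeated the position to within 0.1 mm.
- **After release:** the wrist picture shows the hub still home, to within about 1 mm, and the gear over at the far upright.
- **Rest of the scene:** in the scene picture the pulley shaft looks unmoved, and so does everything else. The wrist forces I read between moves were all under about 8 N, and the gripper is clear of everything.
- **Failed or odd checks:** my first automatic hub measurement from the fixed cameras was wrong. It took in part of the shaft, giving a hub height of 108 mm instead of 85 mm. I discarded it and located the hub from the wrist camera, which gave the right size (42 x 36 mm).

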